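# Spot-check the curing disc casting

## Task

Pick up the spot thermometer from the cutting mat and aim it level and square at the middle of the round disc casting, from the robot's side, with its lens about 7 cm from the face; hold it steady there for a good second without touching that casting. Then set the thermometer gently back down on the cutting mat, right way up.

Things in the scene. Friction and masses are not known exactly. Their poses are not given: they have to be found in the camera images.
- thermometer_mid (a point): Centre of the spot thermometer's body (23 mm above its underside): a loose grey block 130 long x 36 wide x 46 mm high, 220 g, lying on the mat; black lens barrel (32 mm across, 15 mm long) on its front end, black display on top towards the back. x runs forward to the lens, y across the width, z up; at the start the lens points away from the robot, within about 50 degrees. Grip it here across the width.
- thermometer_lens (a point): Centre of the thermometer's lens glass: 80 mm ahead (+x) of the centre of its body and 2 mm higher; same axes. It looks along +x.
- disc: The target: a fixed round disc of grey concrete, 110 mm across, 14 mm thick, standing on edge in a wooden foot 60 deep x 120 wide x 18 mm high; the two other castings in the row are square. Origin under the foot's centre, on the table; x level from the robot's side through the disc, y along its width, z up. Middle of the face at x -7, y 0, z 73 mm; top 128 mm up. Yaw within 15 degrees of straight ahead.
- mat: Cutting mat, fixed, dark grey-black rubber with thin light border lines, 220 (x) x 160 (y) mm, 3 mm thick. Origin at the centre of its underside on the table; z up. A low paper tape roll (20 mm high) and a marker pen (14 mm high) lie elsewhere on the table.
Things that resemble listed ones, but are neither listed nor needed, are in the scene too. There is more than one size of the part that bears thermometer_mid; the job needs the larger.

How it is judged (in metres and radians):
On the way:
1. held steady for 1 s with the lens 40 to 100 mm in front of the disc casting's face, within 20 mm of its middle sideways and in height, square to it within 15 degrees (x of thermometer_lens in the frame of disc between -0.107 and -0.047 m and y of thermometer_lens in the frame of disc between -0.02 and 0.02 m and z of thermometer_lens in the frame of disc between 0.053 and 0.093 m and x of thermometer_mid in the frame of disc below -0.11 m and angle between the x axis of thermometer_lens and the x axis of disc, either way round below 0.26 rad and linear speed of thermometer below 0.03 m/s and angular speed of thermometer below 0.3 rad/s), for 1 s.
At the end, for the whole second after the job is handed in: The thermometer lies at rest on the cutting mat, right way up, its centre within 80 mm (along the mat's x) and 65 mm (along its y) of the mat's middle (x of thermometer_mid in the frame of mat between -0.08 and 0.08 m and y of thermometer_mid in the frame of mat between -0.065 and 0.065 m and z of thermometer_mid in the frame of mat between 0.021 and 0.031 m and angle between thermometer_mid's own z axis and vertical below 0.15 rad and linear speed of thermometer below 0.02 m/s); the robot touches nothing.
It fails at once if the thermometer or the robot touches the disc casting (contact force between any of thermometer, the arm, the fingers and disc above 1 N).
It fails at once if the thermometer is dropped or slammed down (faster than 0.6 m/s close to the table) (height (world z) of thermometer_mid below 0.05 m and linear speed of thermometer above 0.6 m/s).
It also fails if it takes over 48 s, if anything falls off the work surface, if the arm or the gripper's body presses on something with over 40 N, if the wrist force passes 120 N, or if a joint passes its speed limit or range.

## Robot

A 6-joint arm with a two-finger parallel gripper is mounted at the origin on the work surface. World frame = base frame: x ahead of the robot, y to its left, z up, the work surface at z = 0. Lengths are in mm, angles in rad, forces in N, time in s.
With the tool pointing down it reaches from about 275 to 750 mm from the base axis. Payload 10.2 kg.
Tool frame: the origin (TCP) lies midway between the tips of the shut fingers; the grasp point (between the pads) lies 19 mm behind it; z points along the fingers, y is the direction in which the jaws open and shut (so a half turn about z gives the same grasp; the last joint's range is limited). The gripper opens to 85 mm and grips with 20 to 120 N. Pads are 22 mm wide; open, the fingers measure 114 mm over their backs; the gripper's body (76 mm by 85 mm) begins 54 mm behind the grasp point. The pads swing forward as they close: fully open they stand 13 mm farther back than shut.
Start: joints at [-1.348, 0.313, 1.498, -0, 1.331, -0.223], TCP at [226.358, -473.702, 231.294] pointing down, gripper open.
Joint ranges: [-2.94, 2.94], [-0.97, 2.17], [0.19, 2.56], [-1.23, 4.37], [0.02, 3.11], [-2.88, 2.88]. Speed limits (rad/s): [2.39, 2.39, 3.01, 3.14, 3.14, 3.14].

## Interface

Orientations are given as a unit quaternion [w, x, y, z].
In Python, from rig import sense, optics, ctrl gives the robot as it stands.
- The arm moves only by the tool play_rows, never from a script. Its argument "plan" is a list of rows, each a list of 7 numbers: the shift along the world's x, y, z in mm, then the turn, a rotation vector about the world's x, y, z in rad, then the opening, from -1 (shut) to 1 (fully open), so that 0 is half open. A call has 1 to 5 rows; each row shifts and turns the pose as measured when the row begins; what a row does not reach is not made up. A row lasts 1/12 s, in which the tool goes at most 41.7 mm and 7.16 degrees, less where a joint would pass 70% of its speed; a pose out of reach is approached as far as the arm can. A call is refused whole if a number of a shift passes 41.7 or a number of a turn 0.125, either way. A call with a gripper value outside its range is refused whole. The fingers move at their own pace and stop on an object; "grip_force" is the grip in N (left out, the last holds). Time passes only in rows, so rows that do not move let the fingers close. It gives the time, the measured TCP pose, the force and the opening at its end, in the units of the state.
- sense(): the state, without advancing time (a new reading comes with each control period).
- optics.capture(name): name is "side" or "top"; returns a dict with "img" (384x512x3 uint8, blue, green, red), "fx", "fy", "cx", "cy" (pixels), "world_to_cam" (4x4, takes a point from world to camera coordinates). Camera axes: x right, y up, looking along -z (the intrinsics and any distortion apply to the point x, -y, -z); pixel columns grow to the right and rows downward; lengths in mm; the calibration is good to about 2 mm. A picture is of the moment at which its call begins. There is no depth.
- ctrl.finish_job(): hands the job in, once; it reports no verdict.
The state is a dict: "time_s": time; "joints": joint angles; "dq": joint speeds; "tau": joint torques, N m; "eef_pos": TCP position; "ee_rot": TCP orientation; "force": force on the tool from outside, world axes, zero at the start; "wrist_torque": the same for the moment, N m; "grip_width": opening from 0.0 (shut) to 1.0 (fully open).
Only numpy, scipy, OpenCV 4.12 (cv2) and the standard library are available. Lean on these libraries where they do the work, as an engineer would, in place of code of your own. Each camera call takes 0.05 s, during which the arm holds its last target. There are 200 camera calls.

## Working session

There is one attempt and no reset: what is moved stays moved. The work goes in short steps, Python scripts to look and compute and a tool call to move; the robot and the scene stay as the last step left them, time stands still between calls to the robot, and variables do not carry over. Pictures are saved under pics/ and viewed, about 8 in all and at most 12, crops included, and the job is handed in when it is done.

Besides the shell and the picture viewer there is one more tool, called after ">>>" as name([rows], argument=value, ...), one row to a line, values as JSON. play_rows: Moves the arm, as the interface text tells. Its arguments: {"type":"object","properties":{"plan":{"type":"array"},"grip_force":{"type":"number"}},"required":["plan"]}

```bash
mkdir -p pics
cat > h.py <<'E'
import numpy as np, cv2
from rig import sense, optics, ctrl
def ray(c,u,v):
    W=np.array(c["world_to_cam"]);R=W[:3,:3];o=-R.T@W[:3,3]
    d=R.T@np.array([(u-c["cx"])/c["fx"],-(v-c["cy"])/c["fy"],-1]);return o,d
def atz(c,u,v,z):
    o,d=ray(c,u,v);return (o+d*(z-o[2])/d[2]).round(1)
def proj(c,p):
    W=np.array(c["world_to_cam"]);q=W[:3,:3]@np.array(p)+W[:3,3]
    return np.array([c["cx"]+c["fx"]*q[0]/-q[2], c["cy"]-c["fy"]*q[1]/-q[2]]).round(1)
E
python3 - <<'E'
from h import *
import pickle
for n in("top","side"):
    c=optics.capture(n);pickle.dump(c,open(n+".pkl","wb"));print({k:(v if k!="img" else 0) for k,v in c.items()})
    cv2.imwrite(f"pics/{n}0.png",cv2.resize(c["img"],(768,576)))
print(sense())
E
```

```text
{'img': 0, 'fx': 474.8351594263107, 'fy': 474.8351594263107, 'cx': 256.3160500404439, 'cy': 198.77869918579964, 'world_to_cam': array([[ 2.81891671e-02, -9.99519191e-01, -1.29134722e-02,
         4.97825454e+01],
       [ 9.94700726e-01,  2.67707845e-02,  9.92662640e-02,
        -4.80932458e+02],
       [-9.88728321e-02, -1.56432735e-02,  9.94977111e-01,
        -1.46783095e+03],
       [ 0.00000000e+00,  0.00000000e+00,  0.00000000e+00,
         1.00000000e+00]])}
{'img': 0, 'fx': 415.52472584684824, 'fy': 415.52472584684824, 'cx': 248.92373709611633, 'cy': 192.42978803144413, 'world_to_cam': array([[-9.27320528e-01, -3.74175925e-01, -8.30758753e-03,
         4.55430961e+02],
       [ 2.17646171e-01, -5.57184746e-01,  8.01358411e-01,
        -1.38268065e+02],
       [-3.04477886e-01,  7.41307990e-01,  5.98126810e-01,
        -8.82958813e+02],
       [ 0.00000000e+00,  0.00000000e+00,  0.00000000e+00,
         1.00000000e+00]])}
{'time_s': 0.1, 'joints': array([-1.34840416e+00,  3.13427035e-01,  1.49834839e+00, -1.40978291e-05,
        1.33099100e+00, -2.23356724e-01]), 'dq': array([ 0.00027569, -0.00208755, -0.00143831,  0.00062506, -0.00056477,
        0.0008624 ]), 'tau': array([ 1.83105731e-03, -4.12903905e+01, -2.60139388e+01, -2.45200135e-04,
        3.05225323e-03, -1.82895423e-05]), 'eef_pos': array([ 226.30113945, -473.47556552,  230.78020889]), 'ee_rot': array([-5.86886287e-04,  9.75265591e-01,  2.21035480e-01, -6.56317868e-06]), 'force': array([ 0.37049045,  0.57743845, -0.74525857]), 'wrist_torque': array([-0.00780498, -0.02553022, -0.0393756 ]), 'grip_width': 1.0009645064588306}
```

View pics/top0.png

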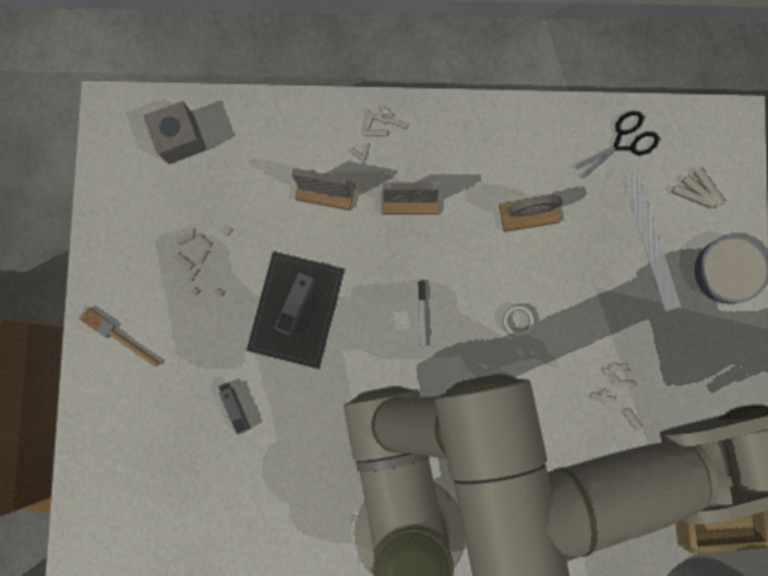

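View pics/side0.png

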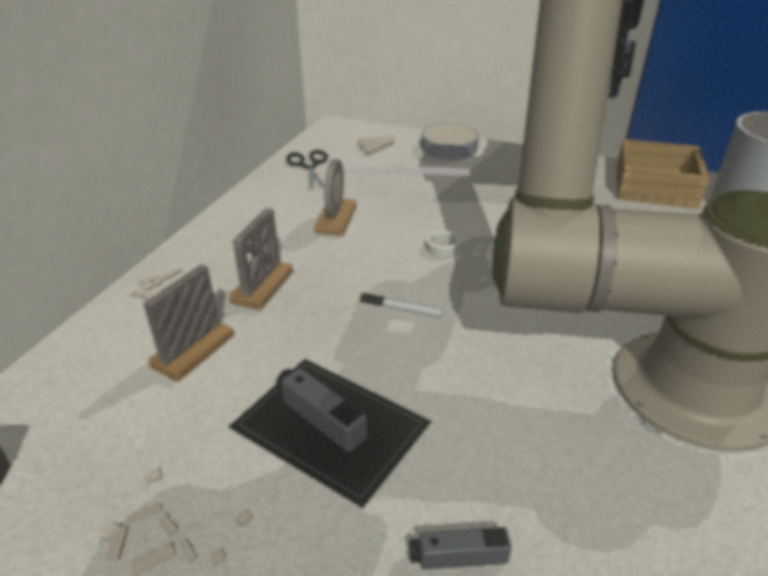

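Top view shows the mat around (295,310) with the larger thermometer on it at (294,303), lens up-image. The round disc is the right-hand casting (531,212), and the smaller decoy lies off the mat at (233,407). I'll zoom in to measure.

Run:
```python
from h import *
import pickle
t=pickle.load(open("top.pkl","rb"))["img"];s=pickle.load(open("side.pkl","rb"))["img"]
f=lambda i,x,y,w,h,k:cv2.resize(i[y:y+h,x:x+w],None,fx=k,fy=k,interpolation=cv2.INTER_CUBIC)
a=f(t,160,162,76,86,5);b=f(t,325,120,60,40,6);d=f(s,200,95,50,70,4)
o=np.zeros((590,780,3),np.uint8);o[:430,:380]=a;o[:240,400:760]=b;o[250:530,400:600]=d
o=cv2.convertScaleAbs(o,alpha=1.6)
cv2.imwrite("pics/crop0.png",o)
```

```text
(no output)
```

View pics/crop0.png

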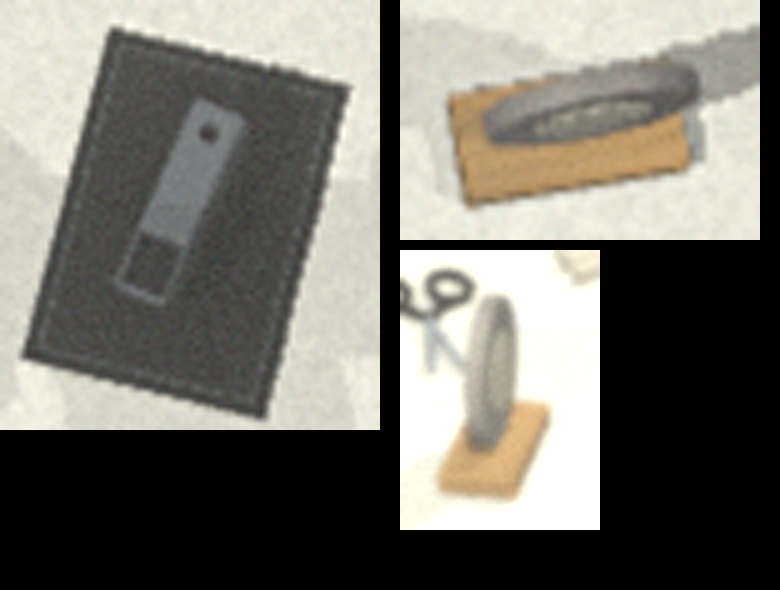

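```bash
cat > m.py <<'E'
from h import *
import pickle
c=pickle.load(open("top.pkl","rb"));s=pickle.load(open("side.pkl","rb"))
A=lambda x,y:(160+(x+.5)/5-.5,162+(y+.5)/5-.5)
B=lambda x,y:(325+(x-400+.5)/6-.5,120+(y+.5)/6-.5)
D=lambda x,y:(200+(x-400+.5)/4-.5,95+(y-250+.5)/4-.5)
print("cam",ray(c,0,0)[0],ray(s,0,0)[0])
M=np.array([atz(c,*A(*p),3) for p in[(110,28),(348,88),(266,417),(22,357)]]);print("mat",M,M.mean(0),[np.linalg.norm(M[i]-M[i-1]).round() for i in range(4)],np.arctan2(*(M[0]+M[1]-M[2]-M[3])[[1,0]]))
T=np.array([atz(c,*A(*p),49) for p in[(196,97),(244,118),(165,305),(115,285)]]);print("th",T,T.mean(0),[np.linalg.norm(T[i]-T[i-1]).round() for i in range(4)],np.arctan2(*(T[0]+T[1]-T[2]-T[3])[[1,0]]))
F=np.array([atz(c,*B(*p),18) for p in[(447,96),(468,207),(690,165)]]);print("foot",F,np.linalg.norm(F[1]-F[2]),np.linalg.norm(F[0]-F[1]));d=F[2]-F[1];print("yaw",np.arctan2(d[0],-d[1]),"centre",(F[0]+F[2])/2)
E
python3 m.py
```

```text
cam [ 331.85193351   39.67186765 1508.84143516] [183.58256149 747.91486675 642.70714799]
mat [[577.  306.4   3. ]
 [542.1 151.9   3. ]
 [331.  196.7   3. ]
 [364.5 353.1   3. ]] [453.65  252.025   3.   ] [np.float64(218.0), np.float64(158.0), np.float64(216.0), np.float64(160.0)] -0.21273719385100084
th [[527.6 242.8  49. ]
 [515.2 212.5  49. ]
 [397.9 256.7  49. ]
 [409.4 288.1  49. ]] [462.525 250.025  49.   ] [np.float64(127.0), np.float64(33.0), np.float64(125.0), np.float64(33.0)] -0.3631841143207647
foot [[ 689.1 -174.    18. ]
 [ 629.5 -185.8   18. ]
 [ 655.1 -302.9   18. ]] 119.86563310640791 60.756892613101954
yaw 0.2152303565851422 centre [ 672.1  -238.45   18.  ]
```

The measurements fit the stated sizes (mat 217x159, body about 126x33, foot 120x60). Thermometer mid is at (462.5, 250), yaw -0.36. The disc foot is at (672, -238.5), yaw 0.21. The tool needs to shift about (+236, +724) and turn -0.81 about z.

>>> play_rows([
  [14, 36, 0, 0, 0, -0.04, 1],
  [14, 36, 0, 0, 0, -0.04, 1],
  [14, 36, 0, 0, 0, -0.04, 1],
  [14, 36, 0, 0, 0, -0.04, 1],
  [14, 36, 0, 0, 0, -0.04, 1],
], grip_force=40)

```text
time_s: 0.52
eef_pos: [294.6, -290.9, 227.5]
ee_rot: [-0.002, 0.993, 0.114, -0.001]
force: [0.7, 0.2, 0.5]
grip_width: 1.003
```

>>> play_rows([
  [14, 36, 0, 0, 0, -0.04, 1],
  [14, 36, 0, 0, 0, -0.04, 1],
  [14, 36, 0, 0, 0, -0.04, 1],
  [14, 36, 0, 0, 0, -0.04, 1],
  [14, 36, 0, 0, 0, -0.04, 1],
])

```text
time_s: 0.93
eef_pos: [364.8, -101.2, 226.8]
ee_rot: [-0.003, 1.0, 0.008, -0.0]
force: [1.6, -1.2, 0.7]
grip_width: 0.999
```

>>> play_rows([
  [14, 36, 0, 0, 0, -0.04, 1],
  [14, 36, 0, 0, 0, -0.04, 1],
  [14, 36, 0, 0, 0, -0.04, 1],
  [14, 36, 0, 0, 0, -0.04, 1],
  [14, 36, 0, 0, 0, -0.04, 1],
])

```text
time_s: 1.35
eef_pos: [435.2, 89.5, 226.8]
ee_rot: [-0.003, 0.995, -0.098, 0.0]
force: [0.4, -0.8, 0.4]
grip_width: 1.002
```

>>> play_rows([
  [6, 36, -20, 0, 0, -0.04, 1],
  [6, 36, -20, 0, 0, -0.04, 1],
  [6, 36, -20, 0, 0, -0.04, 1],
  [6, 36, -20, 0, 0, -0.04, 1],
  [0, 0, 0, 0, 0, 0, 1],
])

```text
time_s: 1.77
eef_pos: [458.5, 239.6, 146.2]
ee_rot: [-0.003, 0.984, -0.179, 0.002]
force: [0.7, 0.2, -0.4]
grip_width: 1.0
```

```bash
cat > st.py <<'E'
from h import *
from scipy.spatial.transform import Rotation as R
s=sense();q=s["ee_rot"];r=R.from_quat([q[1],q[2],q[3],q[0]]).as_matrix()
print("t",s["time_s"],"pos",s["eef_pos"].round(1),"yaw",np.arctan2(r[1,0],r[0,0]).round(3),"z",r[:,2].round(4),"F",s["force"].round(1),"g",round(s["grip_width"],3),"q",s["joints"].round(2))
print("level turn",np.cross(r[:,2],[0,0,-1]).round(4))
E
python3 st.py
python3 - <<'E'
from h import *
t=optics.capture("top");s=optics.capture("side")
f=lambda i,x,y,w,h,k:cv2.resize(i[y:y+h,x:x+w],None,fx=k,fy=k,interpolation=cv2.INTER_CUBIC)
o=np.hstack([f(t["img"],150,150,100,110,3.6),f(s["img"],140,150,160,165,2.4)[:396]])
cv2.imwrite("pics/a.png",o);print(o.shape)
E
```

```text
t 1.7667 pos [458.5 239.6 146.2] yaw -0.36 z [ 0.0041  0.0047 -1.    ] F [ 0.7  0.2 -0.4] g 1.0 q [0.25 0.38 1.64 0.   1.12 2.18]
level turn [-0.0047  0.0041  0.    ]
(396, 744, 3)
```

View pics/a.png

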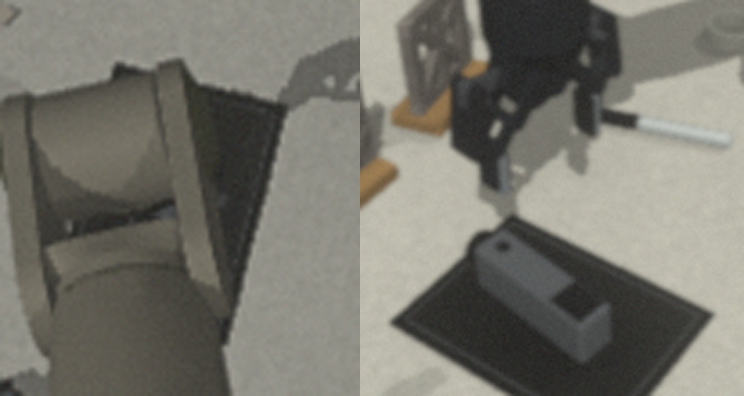

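The gripper is level, with yaw matching, and its fingers span the thermometer's width direction. I'll check the thermometer pose against the side camera before descending.

Run:
```python
from h import *
import pickle
s=pickle.load(open("side.pkl","rb"))
def P(m,y,l):return np.array([m[0]+l[0]*np.cos(y)-l[1]*np.sin(y),m[1]+l[0]*np.sin(y)+l[1]*np.cos(y),m[2]+l[2]])
i=cv2.resize(s["img"][225:310,170:260],None,fx=6,fy=6,interpolation=cv2.INTER_CUBIC);i=cv2.convertScaleAbs(i,alpha=1.7)
for l in [(65,18,23),(65,-18,23),(-65,-18,23),(-65,18,23),(-65,18,-23),(65,18,-23)]:
    u=proj(s,P((462.5,250,26),-.363,l));cv2.circle(i,tuple(int(v) for v in ((u-[170,225]+.5)*6)),4,(0,0,255),1)
d=cv2.resize(s["img"][95:165,200:250],None,fx=5,fy=5,interpolation=cv2.INTER_CUBIC);d=cv2.convertScaleAbs(d,alpha=1.7)
for a in np.arange(0,6.28,.3):
    u=proj(s,P((672,-238.5,0),.21,(-7,55*np.cos(a),73+55*np.sin(a))));cv2.circle(d,tuple(int(v) for v in ((u-[200,95]+.5)*5)),2,(0,0,255),-1)
o=np.zeros((510,790,3),np.uint8);o[:,:540]=i;o[:350,540:]=d;cv2.imwrite("pics/b.png",o)
```

```text
(no output)
```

View pics/b.png

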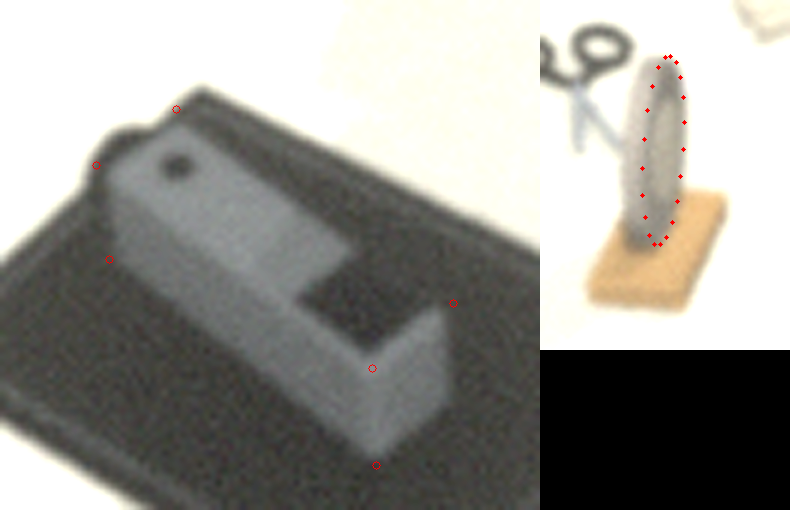

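The disc face overlay fits. The thermometer overlay agrees within about 3 mm at the centre. Descending.

>>> play_rows([
  [2, 6, 0, -0.005, 0.004, 0, 1],
  [1, 5, -15, 0, 0, 0, 1],
  [0, 0, -35, 0, 0, 0, 1],
  [0, 0, -35, 0, 0, 0, 1],
  [0, 0, 0, 0, 0, 0, 1],
])

```text
time_s: 2.28
eef_pos: [466.7, 244.4, 67.9]
ee_rot: [-0.002, 0.983, -0.181, 0.007]
force: [-1.2, -0.5, -1.1]
grip_width: 1.0
```

```bash
python3 st.py
```

```text
t 2.2833 pos [466.7 244.4  67.9] yaw -0.364 z [ 1.480e-02  6.000e-04 -9.999e-01] F [-1.2 -0.5 -1.1] g 1.0 q [ 0.26  0.5   1.69 -0.    0.93  2.2 ]
level turn [-0.0006  0.0148  0.    ]
```

>>> play_rows([
  [-5, 6, -15, 0, 0.014, 0, 1],
  [0, 0, -14, 0, 0, 0, 1],
  [0, 0, -14, 0, 0, 0, 1],
  [0, 0, -9, 0, 0.002, 0, 1],
  [0, 0, 0, 0, 0, 0, 1],
])

```text
time_s: 2.7
eef_pos: [467.2, 248.0, 23.1]
ee_rot: [-0.002, 0.983, -0.184, 0.003]
force: [0.8, -0.6, 0.8]
grip_width: 0.998
```

```bash
python3 st.py
```

```text
t 2.7 pos [467.2 248.   23.1] yaw -0.369 z [ 0.0072  0.0023 -1.    ] F [ 0.8 -0.6  0.8] g 0.998 q [0.27 0.58 1.71 0.   0.85 2.21]
level turn [-0.0023  0.0072  0.    ]
```

>>> play_rows([
  [-4, 2, -7, -0.002, 0.007, 0, 1],
  [-1, 1, -5, 0, 0.002, 0, 1],
  [0, 0, 0, 0, 0, 0, 0.2],
  [0, 0, 0, 0, 0, 0, -0.3],
  [0, 0, 0, 0, 0, 0, -0.6],
])

```text
time_s: 3.12
eef_pos: [464.6, 251.2, 14.9]
ee_rot: [-0.001, 0.983, -0.184, 0.002]
force: [0.1, 0.5, -0.2]
grip_width: 0.605
```

>>> play_rows([
  [0, 0, 0, 0, 0, 0, -1],
  [0, 0, 0, 0, 0, 0, -1],
  [0, 0, 0, 0, 0, 0, -1],
  [0, 0, 0, 0, 0, 0, -1],
  [0, 0, 0, 0, 0, 0, -1],
], grip_force=40)

```text
time_s: 3.53
eef_pos: [464.6, 251.2, 15.4]
ee_rot: [-0.001, 0.983, -0.184, 0.002]
force: [-0.5, 0.0, -1.2]
grip_width: 0.416
```

```bash
python3 st.py
```

```text
t 3.5333 pos [464.6 251.2  15.4] yaw -0.37 z [ 0.0039  0.0017 -1.    ] F [-0.5  0.  -1.2] g 0.416 q [0.27 0.59 1.71 0.   0.83 2.21]
level turn [-0.0017  0.0039  0.    ]
```

Gripped (opening about 35 mm). Lifting.

>>> play_rows([
  [0, 0, 5, 0, 0.003, 0, -1],
  [0, 0, 12, 0, 0, 0, -1],
  [0, 0, 20, 0, 0, 0, -1],
  [0, 0, 25, 0, 0, 0, -1],
  [0, -10, 25, 0, 0, 0, -1],
], grip_force=60)

```text
time_s: 3.95
eef_pos: [460.8, 240.8, 101.2]
ee_rot: [0.002, 0.983, -0.184, -0.006]
force: [0.0, 0.1, -0.7]
grip_width: 0.412
```

>>> play_rows([
  [0, -25, 10, 0, 0, 0.04, -1],
  [0, -30, 0, 0, 0, 0.04, -1],
  [0, -35, 0, 0, 0, 0.04, -1],
  [0, -35, 0, 0, 0, 0.04, -1],
  [0, -35, 0, 0, 0, 0.04, -1],
])

```text
time_s: 4.37
eef_pos: [461.9, 79.7, 119.3]
ee_rot: [-0.0, 0.997, -0.076, -0.0]
force: [1.0, -0.4, -2.0]
grip_width: 0.411
```

```bash
python3 st.py
```

```text
t 4.3667 pos [461.9  79.7 119.3] yaw -0.153 z [-2.e-04  3.e-04 -1.e+00] F [ 1.  -0.4 -2. ] g 0.411 q [-0.08  0.32  1.81  0.    1.01  1.64]
level turn [-0.0003 -0.0002 -0.    ]
```

>>> play_rows([
  [0, -35, 0, 0, 0, 0.04, -1],
  [0, -35, 0, 0, 0, 0.04, -1],
  [0, -35, 0, 0, 0, 0.04, -1],
  [0, -35, 0, 0, 0, 0.04, -1],
  [0, -35, 0, 0, 0, 0.04, -1],
])

```text
time_s: 4.78
eef_pos: [459.8, -103.6, 121.5]
ee_rot: [-0.0, 1.0, 0.029, 0.0]
force: [0.7, 0.0, -1.3]
grip_width: 0.412
```

>>> play_rows([
  [0, -35, -4, 0, 0, 0.04, -1],
  [3, -35, -6, 0, 0, 0.04, -1],
  [6, -30, -8, 0, 0, 0.04, -1],
  [8, -20, -8, 0, 0, 0.03, -1],
  [6, -10, -6, 0, 0, 0, -1],
])

```text
time_s: 5.2
eef_pos: [481.4, -245.7, 91.4]
ee_rot: [0.001, 0.994, 0.106, 0.002]
force: [-0.3, 0.6, -1.7]
grip_width: 0.412
```

>>> play_rows([
  [0, 0, 0, 0, 0, 0, -1],
  [0, 0, 0, 0, 0, 0, -1],
])

```text
time_s: 5.37
eef_pos: [481.0, -247.7, 90.4]
ee_rot: [0.001, 0.995, 0.105, 0.001]
force: [-0.4, -0.3, -1.6]
grip_width: 0.416
```

```bash
python3 st.py
```

```text
t 5.3667 pos [ 481.  -247.7   90.4] yaw 0.21 z [ 0.0025 -0.001  -1.    ] F [-0.4 -0.3 -1.6] g 0.416 q [-0.69  0.5   1.62  0.    1.02  0.67]
level turn [0.001  0.0025 0.    ]
```

>>> play_rows([
  [10, -6, -9, 0, 0, 0, -1],
  [10, -6, -9, 0, 0, 0, -1],
  [10, -6, -7, 0, 0, 0, -1],
  [7, -4, -4, 0, 0, 0, -1],
  [0, 0, 0, 0, 0, 0, -1],
])

```text
time_s: 5.78
eef_pos: [518.9, -266.1, 63.2]
ee_rot: [0.0, 0.994, 0.106, 0.001]
force: [-0.1, 0.1, -1.9]
grip_width: 0.412
```

>>> play_rows([
  [0, 0, 0, 0, 0, 0, -1],
])

```text
time_s: 5.87
eef_pos: [518.8, -265.3, 63.4]
ee_rot: [0.0, 0.994, 0.106, 0.001]
force: [0.2, 0.1, -2.2]
grip_width: 0.414
```

```bash
python3 st.py
python3 - <<'E'
from h import *
import pickle
t=optics.capture("top");s=optics.capture("side");pickle.dump((t,s),open("aim.pkl","wb"))
def P(m,y,l):return np.array([m[0]+l[0]*np.cos(y)-l[1]*np.sin(y),m[1]+l[0]*np.sin(y)+l[1]*np.cos(y),m[2]+l[2]])
def f(c,x,y,w,h,k):
    i=cv2.convertScaleAbs(cv2.resize(c["img"][y:y+h,x:x+w],None,fx=k,fy=k,interpolation=cv2.INTER_CUBIC),alpha=1.6)
    pos=sense()["eef_pos"];m=P((*pos[:2],pos[2]+10.6),.21,(-2.2,0,0))
    for l in [(65,18,23),(65,-18,23),(-65,-18,23),(-65,18,23),(65,18,-23),(-65,18,-23),(80,0,2)]:
        u=proj(c,P(m,.21,l));cv2.circle(i,tuple(int(v) for v in ((u-[x,y]+.5)*k)),3,(0,0,255),1)
    u=proj(c,P((672,-238.5,0),.21,(-7,0,73)));cv2.circle(i,tuple(int(v) for v in ((u-[x,y]+.5)*k)),3,(0,255,0),1)
    return i
o=np.hstack([f(t,320,120,75,110,5),f(s,205,85,70,110,5)]);print(o.shape);cv2.imwrite("pics/c.png",o)
E
```

```text
t 5.8667 pos [ 518.8 -265.3   63.4] yaw 0.213 z [ 2.1e-03 -1.0e-04 -1.0e+00] F [ 0.2  0.1 -2.2] g 0.414 q [-0.67  0.61  1.51  0.    1.02  0.68]
level turn [0.0001 0.0021 0.    ]
(550, 725, 3)
```

View pics/c.png

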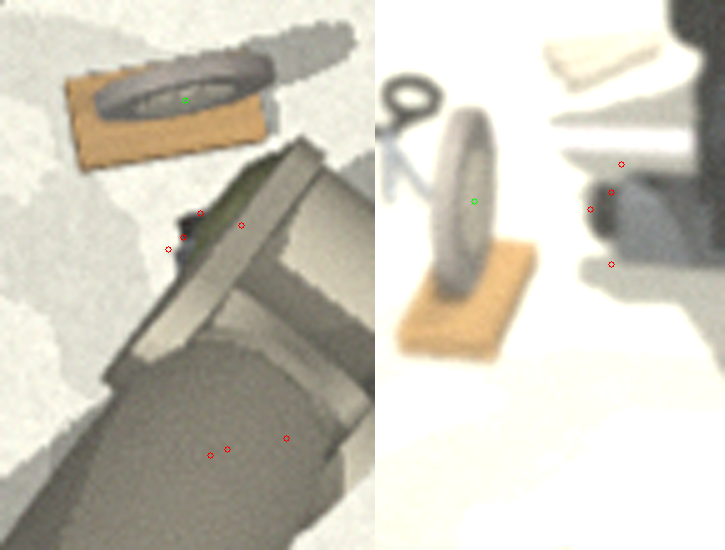

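The side view shows the lens at (600,210), within about 6 mm of the prediction and level, with a wide gap to the disc. I'll make a small correction (+4, -4, -3) and then hold.

>>> play_rows([
  [4, -4, -3, 0, 0, 0, -1],
  [0, 0, 0, 0, 0, 0, -1],
  [0, 0, 0, 0, 0, 0, -1],
  [0, 0, 0, 0, 0, 0, -1],
  [0, 0, 0, 0, 0, 0, -1],
])

```text
time_s: 6.38
eef_pos: [522.5, -269.4, 61.9]
ee_rot: [0.001, 0.994, 0.106, 0.002]
force: [-0.3, -0.0, -1.5]
grip_width: 0.416
```

>>> play_rows([
  [0, 0, 0, 0, 0, 0, -1],
  [0, 0, 0, 0, 0, 0, -1],
  [0, 0, 0, 0, 0, 0, -1],
  [0, 0, 0, 0, 0, 0, -1],
  [0, 0, 0, 0, 0, 0, -1],
])

```text
time_s: 6.8
eef_pos: [522.4, -269.3, 62.0]
ee_rot: [0.001, 0.994, 0.106, 0.002]
force: [0.3, 0.3, -2.2]
grip_width: 0.41
```

>>> play_rows([
  [0, 0, 0, 0, 0, 0, -1],
  [0, 0, 0, 0, 0, 0, -1],
  [0, 0, 0, 0, 0, 0, -1],
  [0, 0, 0, 0, 0, 0, -1],
  [0, 0, 0, 0, 0, 0, -1],
])

```text
time_s: 7.22
eef_pos: [522.4, -269.4, 62.0]
ee_rot: [0.001, 0.994, 0.106, 0.002]
force: [0.8, 0.6, -2.0]
grip_width: 0.413
```

>>> play_rows([
  [0, 0, 0, 0, 0, 0, -1],
  [0, 0, 0, 0, 0, 0, -1],
  [0, 0, 0, 0, 0, 0, -1],
  [0, 0, 0, 0, 0, 0, -1],
  [0, 0, 0, 0, 0, 0, -1],
])

```text
time_s: 7.63
eef_pos: [522.4, -269.4, 62.0]
ee_rot: [0.001, 0.994, 0.106, 0.002]
force: [0.3, -0.6, -1.2]
grip_width: 0.411
```

```bash
python3 st.py
python3 - <<'E'
from h import *
t=optics.capture("top");s=optics.capture("side")
f=lambda c,x,y,w,h,k:cv2.convertScaleAbs(cv2.resize(c["img"][y:y+h,x:x+w],None,fx=k,fy=k,interpolation=cv2.INTER_CUBIC),alpha=1.3)
cv2.imwrite("pics/d.png",np.hstack([f(t,320,120,75,100,5),f(s,205,85,80,100,5)]))
E
```

```text
t 7.6333 pos [ 522.4 -269.4   62. ] yaw 0.213 z [ 0.0033 -0.0012 -1.    ] F [ 0.3 -0.6 -1.2] g 0.411 q [-0.68  0.62  1.5   0.    1.02  0.68]
level turn [0.0012 0.0033 0.    ]
```

View pics/d.png

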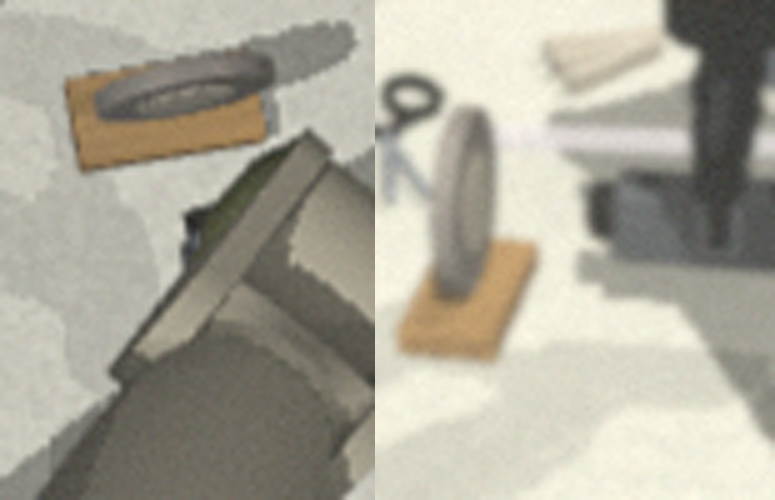

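Run:
```python
from h import *
import pickle
s=pickle.load(open("side.pkl","rb"));c=pickle.load(open("top.pkl","rb"))
def dd(p):
    d=np.array(p)-[672,-238.5,0];C,S=np.cos(.21),np.sin(.21);return (d[0]*C+d[1]*S).round(1),(-d[0]*S+d[1]*C).round(1),d[2]
for x in (594,602):
  for z in (70,75,80): print(x,z,dd(atz(s,205+x/5-.4,85+210/5-.4,z)))
print("top barrel L corner",dd(atz(c,320+184/5-.4,120+211/5-.4,75)),dd(atz(c,320+184/5-.4,120+211/5-.4,90)))
C,S=np.cos(.213),np.sin(.213);print("pred",dd((522.4+78*C,-269.4+78*S,74.6)))
```

```text
594 70 (np.float64(-293.8), np.float64(-39.6), np.float64(70.0))
594 75 (np.float64(-293.6), np.float64(-30.0), np.float64(75.0))
594 80 (np.float64(-293.5), np.float64(-20.4), np.float64(80.0))
602 70 (np.float64(-298.4), np.float64(-40.4), np.float64(70.0))
602 75 (np.float64(-298.2), np.float64(-30.7), np.float64(75.0))
602 80 (np.float64(-297.9), np.float64(-21.1), np.float64(80.0))
top barrel L corner (np.float64(-74.7), np.float64(14.6), np.float64(75.0)) (np.float64(-76.8), np.float64(18.0), np.float64(90.0))
pred (np.float64(-74.8), np.float64(1.2), np.float64(74.6))
```

Run:
```python
from h import *
import pickle
s=pickle.load(open("side.pkl","rb"))
def dd(p):
    d=np.array(p)-[672,-238.5,0];C,S=np.cos(.21),np.sin(.21);return (d[0]*C+d[1]*S).round(1),(-d[0]*S+d[1]*C).round(1),d[2]
for x in (219,227):
  for z in (70,75,80): print(x,z,dd(atz(s,205+x/5-.4,85+210/5-.4,z)))
```

```text
219 70 (np.float64(-77.8), np.float64(-5.3), np.float64(70.0))
219 75 (np.float64(-79.5), np.float64(4.1), np.float64(75.0))
219 80 (np.float64(-81.2), np.float64(13.4), np.float64(80.0))
227 70 (np.float64(-82.5), np.float64(-6.0), np.float64(70.0))
227 75 (np.float64(-84.1), np.float64(3.3), np.float64(75.0))
227 80 (np.float64(-85.7), np.float64(12.8), np.float64(80.0))
```

Two views agree that the lens is at disc-frame x about -75 to -82, y about 0-4 and z about 74. It has been held for 1.6 s with no contact force. Returning.

>>> play_rows([
  [-8, 0, 4, 0, 0, 0, -1],
  [-16, 4, 12, 0, 0, 0, -1],
  [-18, 15, 16, 0, 0, -0.02, -1],
  [-14, 25, 14, 0, 0, -0.04, -1],
  [-5, 33, 10, 0, 0, -0.04, -1],
])

```text
time_s: 8.15
eef_pos: [456.6, -193.8, 117.7]
ee_rot: [0.0, 0.999, 0.053, 0.0]
force: [0.3, 0.3, -1.7]
grip_width: 0.416
```

>>> play_rows([
  [0, 35, 0, 0, 0, -0.04, -1],
  [0, 35, 0, 0, 0, -0.04, -1],
  [0, 35, 0, 0, 0, -0.04, -1],
  [0, 35, 0, 0, 0, -0.04, -1],
  [0, 35, 0, 0, 0, -0.04, -1],
])

```text
time_s: 8.57
eef_pos: [452.4, -13.9, 122.4]
ee_rot: [0.002, 0.998, -0.056, 0.004]
force: [0.7, -0.7, -2.1]
grip_width: 0.407
```

>>> play_rows([
  [0, 35, 0, 0, 0, -0.04, -1],
  [0, 35, 0, 0, 0, -0.04, -1],
  [0, 35, 0, 0, 0, -0.04, -1],
  [0, 35, 0, 0, 0, -0.04, -1],
  [0, 30, 0, 0, 0, -0.04, -1],
])

```text
time_s: 8.98
eef_pos: [448.6, 164.0, 124.8]
ee_rot: [0.003, 0.987, -0.16, 0.005]
force: [1.6, -0.9, -1.9]
grip_width: 0.413
```

```bash
python3 st.py
```

```text
t 8.9833 pos [448.6 164.  124.8] yaw -0.322 z [ 0.0089 -0.0074 -0.9999] F [ 1.6 -0.9 -1.9] g 0.413 q [ 0.11  0.33  1.78 -0.01  1.03  2.01]
level turn [0.0074 0.0089 0.    ]
```

>>> play_rows([
  [3, 28, -10, 0.007, 0.009, -0.02, -1],
  [3, 28, -15, 0, 0, -0.02, -1],
  [2, 22, -20, 0, 0, 0, -1],
  [0, 6, -15, 0, 0, 0, -1],
  [0, 0, -10, 0, 0, 0, -1],
])

```text
time_s: 9.4
eef_pos: [455.4, 256.8, 56.6]
ee_rot: [-0.002, 0.984, -0.179, 0.004]
force: [-1.2, -0.7, -2.3]
grip_width: 0.41
```

>>> play_rows([
  [0, 0, 0, 0, 0, 0, -1],
])

```text
time_s: 9.48
eef_pos: [454.1, 256.4, 55.0]
ee_rot: [-0.001, 0.984, -0.179, 0.003]
force: [0.1, 0.5, -1.6]
grip_width: 0.419
```

```bash
python3 st.py
```

```text
t 9.4833 pos [454.1 256.4  55. ] yaw -0.359 z [ 0.0055  0.0014 -1.    ] F [ 0.1  0.5 -1.6] g 0.419 q [ 0.29  0.51  1.71 -0.    0.91  2.22]
level turn [-0.0014  0.0055  0.    ]
```

>>> play_rows([
  [2, -3, -10, 0, 0.005, 0, -1],
  [0, 0, -10, 0, 0.001, 0, -1],
  [0, 0, -8, 0, 0.001, 0, -1],
  [0, 0, -5, 0, 0, 0, -1],
  [0, 0, 0, 0, 0, 0, -1],
])

```text
time_s: 9.9
eef_pos: [457.5, 249.9, 21.1]
ee_rot: [-0.001, 0.984, -0.18, -0.0]
force: [0.0, 0.6, -1.6]
grip_width: 0.411
```

```bash
python3 st.py
```

```text
t 9.9 pos [457.5 249.9  21.1] yaw -0.363 z [ 2.0e-04  1.6e-03 -1.0e+00] F [ 0.   0.6 -1.6] g 0.411 q [0.27 0.57 1.73 0.   0.84 2.21]
level turn [-0.0016  0.0002  0.    ]
```

>>> play_rows([
  [0, 0, -3, 0, 0, 0, -1],
  [0, 0, -1.5, 0, 0, 0, -1],
  [0, 0, -1, 0, 0, 0, -1],
  [0, 0, -0.5, 0, 0, 0, -1],
  [0, 0, 0, 0, 0, 0, -1],
])

```text
time_s: 10.32
eef_pos: [458.3, 249.6, 15.7]
ee_rot: [-0.001, 0.984, -0.181, 0.001]
force: [0.0, -0.1, -2.0]
grip_width: 0.411
```

```bash
python3 st.py
```

```text
t 10.3167 pos [458.3 249.6  15.7] yaw -0.364 z [ 0.0019  0.002  -1.    ] F [ 0.  -0.1 -2. ] g 0.411 q [0.27 0.58 1.73 0.   0.83 2.21]
level turn [-0.002   0.0019  0.    ]
```

Still no contact. Pads swinging during the close may have lifted it slightly, so I'll go down in small steps until the force changes.

>>> play_rows([
  [0, 0, -0.7, 0, 0, 0, -1],
  [0, 0, -0.7, 0, 0, 0, -1],
  [0, 0, 0, 0, 0, 0, -1],
])

```text
time_s: 10.57
eef_pos: [458.5, 249.7, 15.8]
ee_rot: [-0.001, 0.984, -0.181, 0.001]
force: [0.6, 0.4, -2.2]
grip_width: 0.416
```

>>> play_rows([
  [0, 0, -0.7, 0, 0, 0, -1],
  [0, 0, -0.5, 0, 0, 0, -1],
  [0, 0, 0, 0, 0, 0, -1],
])

```text
time_s: 10.82
eef_pos: [458.7, 249.9, 15.6]
ee_rot: [-0.001, 0.984, -0.18, 0.002]
force: [-0.1, -0.8, -0.9]
grip_width: 0.414
```

>>> play_rows([
  [0, 0, -1.5, 0, 0, 0, -1],
  [0, 0, 0, 0, 0, 0, -1],
])

```text
time_s: 10.98
eef_pos: [459.0, 250.1, 15.8]
ee_rot: [-0.001, 0.984, -0.18, 0.002]
force: [0.1, 0.3, -2.0]
grip_width: 0.411
```

>>> play_rows([
  [0, 0, -1.5, 0, 0, 0, -1],
  [0, 0, 0, 0, 0, 0, -1],
])

```text
time_s: 11.15
eef_pos: [459.5, 250.3, 15.7]
ee_rot: [-0.002, 0.984, -0.18, 0.003]
force: [-0.1, -0.6, -1.7]
grip_width: 0.41
```

>>> play_rows([
  [-1, 0, -2.5, 0, 0.004, 0, -1],
  [0, 0, -1.5, 0, 0.001, 0, -1],
  [0, 0, -1.5, 0, 0, 0, -1],
])

```text
time_s: 11.4
eef_pos: [459.5, 250.4, 15.4]
ee_rot: [-0.001, 0.984, -0.179, 0.002]
force: [-9.5, -3.3, 21.8]
grip_width: 0.413
```

```bash
python3 st.py
```

```text
t 11.4 pos [459.5 250.4  15.4] yaw -0.361 z [ 0.0034  0.0017 -1.    ] F [-9.5 -3.3 21.8] g 0.413 q [0.27 0.58 1.73 0.   0.83 2.21]
level turn [-0.0017  0.0034  0.    ]
```

Contact with the mat. Re-anchor, open, then lift.

>>> play_rows([
  [0, 0, 0.3, 0, 0, 0, -1],
  [0, 0, 0, 0, 0, 0, -0.1],
  [0, 0, 0, 0, 0, 0, 0.2],
  [0, 0, 0, 0, 0, 0, 0.6],
  [0, 0, 0, 0, 0, 0, 1],
])

```text
time_s: 11.82
eef_pos: [460.0, 250.6, 15.3]
ee_rot: [-0.002, 0.984, -0.179, 0.002]
force: [0.7, -0.5, -0.6]
grip_width: 0.857
```

>>> play_rows([
  [0, 0, 0, 0, 0, 0, 1],
  [0, 0, 0, 0, 0, 0, 1],
  [0, 0, 0, 0, 0, 0, 1],
  [0, 0, 0, 0, 0, 0, 1],
])

```text
time_s: 12.15
eef_pos: [459.9, 250.6, 14.6]
ee_rot: [-0.001, 0.984, -0.18, 0.002]
force: [0.3, 0.2, -0.0]
grip_width: 1.001
```

```bash
python3 st.py
```

```text
t 12.15 pos [459.9 250.6  14.6] yaw -0.361 z [ 0.0039  0.0021 -1.    ] F [ 0.3  0.2 -0. ] g 1.001 q [0.27 0.59 1.73 0.   0.83 2.21]
level turn [-0.0021  0.0039  0.    ]
```

>>> play_rows([
  [0, 0, 8, 0, 0, 0, 1],
  [0, 0, 20, 0, 0, 0, 1],
  [0, 0, 35, 0, 0, 0, 1],
  [0, 0, 40, 0, 0, 0, 1],
  [0, 0, 40, 0, 0, 0, 1],
])

```text
time_s: 12.57
eef_pos: [454.6, 248.9, 156.9]
ee_rot: [0.002, 0.984, -0.18, -0.006]
force: [0.4, -0.8, -0.0]
grip_width: 1.0
```

>>> play_rows([
  [-5, -36, 5, 0, 0, 0.04, 1],
  [-5, -36, 5, 0, 0, 0.04, 1],
  [-5, -36, 5, 0, 0, 0.04, 1],
  [-5, -36, 0, 0, 0, 0.04, 1],
  [-5, -36, 0, 0, 0, 0.04, 1],
])

```text
time_s: 12.98
eef_pos: [431.4, 68.8, 185.8]
ee_rot: [-0.001, 0.997, -0.071, 0.005]
force: [0.4, 0.0, 0.0]
grip_width: 0.998
```

>>> play_rows([
  [0, -30, 0, 0, 0, 0, 1],
  [0, -20, 0, 0, 0, 0, 1],
  [0, 0, 0, 0, 0, 0, 1],
  [0, 0, 0, 0, 0, 0, 1],
])

```text
time_s: 13.32
eef_pos: [430.0, 11.1, 189.0]
ee_rot: [-0.0, 0.997, -0.074, 0.007]
force: [-0.3, 1.1, 0.4]
grip_width: 0.998
```

```bash
python3 st.py
python3 - <<'E'
from h import *
t=optics.capture("top");s=optics.capture("side")
f=lambda c,x,y,w,h,k:cv2.convertScaleAbs(cv2.resize(c["img"][y:y+h,x:x+w],None,fx=k,fy=k,interpolation=cv2.INTER_CUBIC),alpha=1.5)
cv2.imwrite("pics/e.png",np.hstack([f(t,160,162,76,100,5),f(s,150,215,140,125,4)[:500,:400]]))
E
```

```text
t 13.3167 pos [430.   11.1 189. ] yaw -0.147 z [ 1.480e-02 -6.000e-04 -9.999e-01] F [-0.3  1.1  0.4] g 0.998 q [-0.25  0.14  1.84  0.    1.15  1.47]
level turn [0.0006 0.0148 0.    ]
```

View pics/e.png

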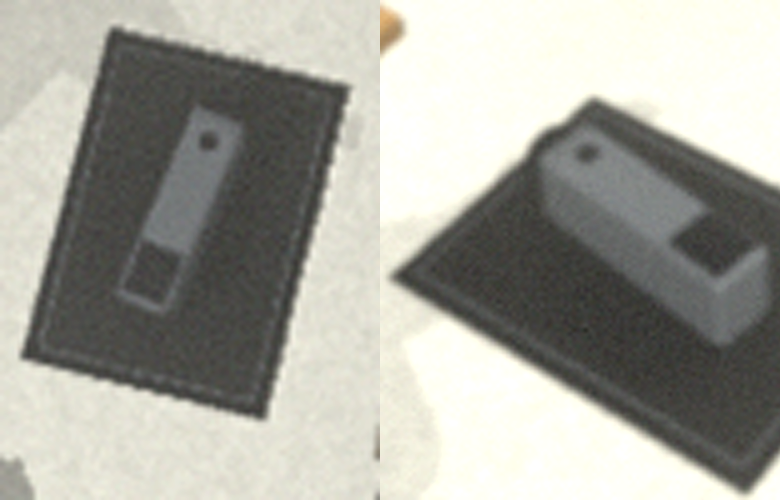

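The thermometer lies flat and upright at the mat's centre: top-view centre (181,210) against the mat's middle (187,222), a few millimetres off. The robot is clear.

```bash
python3 -c "
from h import *
print(ctrl.finish_job())"
```

```text
the job is handed in; nothing more can be done
None
```

I picked up the larger thermometer, aimed it at the round disc, held it there, then set it back on the mat and handed the job in. No verdict was reported. The robot's clock read about 13.4 s of the 48 s allowed.

- **Aim:** I held it still for about 1.6 s. The lens was about 68–75 mm from the disc's face, 0–4 mm off centre sideways, and at a height of about 74 mm against the disc's 73 mm. It was square to the face within about 0.01 rad by my measured disc angle. There was no sign of contact with the disc.
- **Disagreement:** the side camera put the lens about 5–8 mm farther from the disc than the arm pose and top view did. Both readings are well inside the limits.
- **Set-down:** the arm did not respond to the last few sub-millimetre downward steps. The step that reached the mat pressed with about 22 N for a moment before I opened the gripper, under the 40 N limit.
- **Final check:** both pictures show the thermometer upright and flat, with its centre about 1 cm from the mat's middle. The open gripper is well clear of everything.

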